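# Snap the open vacuum-line clip shut with the clip pliers

### The job

One of the three green clips on the vacuum standpipes is still open. Pick the spring-loaded clip pliers off their white rest, squeeze that clip's two ears together with the jaws, gently, only until the clip snaps shut and stays shut, then lay the pliers back on the rest the way they were and let go. Do not push the clip with the gripper itself, do not crush it, and leave the other things on the bench where they are.

Things in the scene. Friction and masses are not known exactly. Their poses are not given: they have to be found in the camera images.
- pliers: Clip pliers lying flat: blue handles, steel arms, orange round jaw pads; 240 mm long, 16 mm thick, about 0.26 kg, centre of mass 95 mm behind the pivot. Origin: at the pivot, underside; z up. Spring-open, x points from handles to jaws, y to the left. This is the half with the left handle (and right jaw: the arms cross); its x axis turns as the handles are squeezed
- pliers_b (a joint): How far the pliers are squeezed: 0 = spring-open, 0.336 = fully (rad between the halves). Clear width between the jaw pads: 36 mm open, 15.5 mm fully squeezed; it shrinks by about 0.63 mm per mm squeezed at the grip points
- pivot (a point): The pivot of the pliers, at mid thickness (8 mm above the underside)
- handle_left (a point): Grip point of the left handle, mid thickness, 95 mm behind the pivot. Each handle is a straight bar 8 mm wide, from 48 to 170 mm behind the pivot; grip both together from outside, from above. Over their outsides at the grip points: 66 mm spring-open (the bars nearly parallel), 34 mm fully squeezed (closer together at the rear)
- handle_right (a point): Grip point of the right handle, the same. The spring pushes the handles apart with 7 N at the grip points when open, 10 N fully squeezed: squeezing lightly to about 63 mm carries the pliers with the jaws open
- jaw_left (a point): Axis of the left jaw pad (an upright cylinder of radius 5 mm, 16 mm high), mid height, 60 mm ahead of the pivot
- jaw_right (a point): Axis of the right jaw pad, the same
- rest: White fixed rest: a front block 46 x 52 mm under the pivot of the pliers, and a rear bar 20 (x) by 110 mm (y) under the handle ends, its middle 146 mm behind; both 34 mm high. Between them only a spine 20 mm wide, 8 mm high, so fingers have room. Origin: under the middle of the front block, on the bench; x points to the jaws' side
- rest_top (a point): Middle of the top of the front block, 34 mm up; at the start the origin of the pliers lies here, their x axis along the rest's
- clip_centre (a point): On the upright axis of the pipe (38 mm across, 180 mm high with its elbow) with the open clip, at clip mid height, 100 mm up. The clip's band is 48 mm across; two ears, upright plates 5 mm thick, 26 mm high, stick out side by side to 62 mm from the axis, roughly towards the robot. Two more such pipes nearby have clips already shut
- ear_left (a point): Outer face of the ear on the robot's left (+y), 48 mm from the pipe axis, mid height: where a jaw pad should press. The whole clip can swing about the pipe up to 0.45 rad either way (1 N at the ears moves it), so it follows the jaws sideways
- ear_right (a point): Outer face of the other ear, the same. Over the outsides at these points the open clip measures 26 mm, the shut one 17 mm
- clip_ear (a joint): Closing angle of the clip: 0 = open, 0.19 = shut (rad, about the pipe axis). An over-centre snap: it resists with about 13 N at the ears at first, less and less up to 0.162, near the end; beyond that it snaps home and stays. Released earlier it springs open. It cracks if the jaws press on it with more than 25 N each
- wafer_box: Bystander: white open box 130 x 110 x 60 mm with wafers standing in it
- dish: Bystander: shallow glass dish, 90 mm across
- objective: Bystander: brass microscope objective, 38 mm across, 46 mm high
- solvent: Bystander: amber bottle, 160 mm high
- rinse: Bystander: white bottle with red cap, 150 mm high
- lens_case: Bystander: black case 90 x 60 x 28 mm
- swab_jar: Bystander: glass jar, 70 mm high

How it is judged:
By the outcome, as a careful person would: the job done as asked, in the order asked, and still so for the second after the job is handed in, with the robot touching nothing.
It also fails if it takes over 64 s, if anything falls off the work surface, if the arm or the gripper's body presses on something with over 40 N, if the wrist force passes 120 N, or if a joint passes its speed limit or range.

### The arm

A 7-joint arm with a two-finger parallel gripper is mounted at the origin on the work surface. World frame = base frame: x ahead of the robot, y to its left, z up, the work surface at z = 0. Lengths are in m, angles in rad, forces in N, time in s.
With the tool pointing down it reaches from about 0.425 to 0.925 m from the base axis. Payload 6.8 kg.
Tool frame: the origin (TCP) lies on the front face of the gripper's body, between the roots of the fingers; the fingertips stand 73 mm ahead of it and the grasp point (between the pads) lies 54 mm ahead of it (env.nose_length is the distance from the TCP to the fingertips, in m); z points along the fingers, y is the line along which they close (so a half turn about z gives the same grasp; the last joint's range is limited). The gripper opens to 85 mm and grips with 20 to 120 N. Pads are 22 mm wide; open, the fingers measure 114 mm over their backs; the gripper's body (76 mm by 85 mm) begins 54 mm behind the grasp point. The pads swing forward as they close: fully open they stand 13 mm farther back than shut.
Start: joints at [1.095, 0.477, 0.022, 1.555, -0.011, 1.109, -0.083], TCP at [0.243, -0.63, 0.304] pointing down, gripper open.
Joint ranges: [-2.96, 2.96], [-0.34, 2.1], [-1.41, 1.46], [0.24, 2.44], [-1.37, 4.51], [0.17, 1.92], [-2.96, 2.96]. Speed limits (rad/s): [2.39, 2.39, 3.14, 3.14, 3.14, 3.14, 3.14].

### API

Orientations are given as a unit quaternion [w, x, y, z].
In Python, from cell import env, kin, camera, calibration, job gives the robot as it stands. The module is installed in compiled form; this text tells all that it offers. Calls block until the motion is done:
- env.reach(position, orientation): joint-space move of the TCP to a pose.
- env.movel(position, velocity=0.15, rot=None, stop_force=None): straight line of the TCP; rot=None keeps the orientation; velocity is the mean speed in m/s. With stop_force (N) it stops when the force on the tool has changed by that much, and returns True; else False.
- env.goto_joints(angles): joint-space move.
- env.grip(opening, f_grip=None): finger opening in m; f_grip is the grip in N (None keeps the last); returns when the fingers have stopped.
- env.dwell(seconds).
- kin.inverse_kinematics(position, orientation): joint angles nearest the present ones, or None.
- env.get_state(): the state.
- camera(name): name is "scene" or "top" or "wrist"; returns (picture, depth): 384x512x3 uint8, blue, green, red; 384x512 float32, m along the optical axis (not along the pixel's ray), 0 where there is no reading.
- calibration(name): a dict with "fx", "fy", "cx", "cy" (pixels), "rvec" (rotation vector, rad) and "tvec" (3), from world to camera coordinates, as OpenCV has them. Camera axes: x right, y down, z forward; pixel columns grow to the right and rows downward; lengths in m; the calibration is good to about 2 mm. A picture is of the moment at which its call begins: read the wrist's pose just before it. calibration takes no time and is no camera call; for the wrist camera it gives the pose at the moment of the call.
A pose or a line that the arm cannot do raises env.PlanningError and nothing moves.
- job.job_done(): hands the job in; it is judged then, once.
The state is a dict: "time": time; "qpos": joint angles; "joint_velocities": joint speeds; "joint_torque": joint torques, N m; "tcp_pos": TCP position; "orientation": TCP orientation; "force": force on the tool from outside, world axes, zero at the start; "torque": the same for the moment, N m; "opening": finger opening in m; "gripper_force": force on a finger pad.
Only numpy, scipy, OpenCV 4.12 (cv2) and the standard library are available. Lean on these libraries where they do the work, as an engineer would, in place of code of your own. Each camera call takes 0.05 s, during which the arm holds its last target. There are 200 camera calls.

## Working session

There is one attempt and no reset: what is moved stays moved. The work goes in short steps, each a Python script; the robot and the scene stay as the last script left them, time stands still between calls to the robot, and variables do not carry over. Pictures are saved under pics/ and viewed, at most 10 in all, crops included, and the job is handed in when it is done.

```bash
mkdir -p pics; cat > h.py <<'E'
import numpy as np, cv2
from cell import env, kin, camera, calibration, job
def pts(depth,c):
    v,u=np.mgrid[:384,:512]; z=depth.astype(float)
    P=np.stack([(u-c['cx'])/c['fx']*z,(v-c['cy'])/c['fy']*z,z],-1)
    R=cv2.Rodrigues(np.array(c['rvec'],float))[0]
    W=(P-np.array(c['tvec'],float).ravel())@R
    W[depth<=0]=np.nan
    return W
def ray(c,u,v,z):
    R=cv2.Rodrigues(np.array(c['rvec'],float))[0];t=np.array(c['tvec'],float).ravel()
    o=-R.T@t; d=R.T@np.array([(u-c['cx'])/c['fx'],(v-c['cy'])/c['fy'],1])
    return o+d*(z-o[2])/d[2]
def qdown(a): # tool z down, tool y along world angle a (y axis dir)
    from scipy.spatial.transform import Rotation as R
    y=np.array([np.cos(a),np.sin(a),0]);z=np.array([0,0,-1.]);x=np.cross(y,z)
    q=R.from_matrix(np.stack([x,y,z],1)).as_quat();return [q[3],q[0],q[1],q[2]]
E
python3 - <<'E'
from h import *
for n in("scene","top"):
    c=calibration(n); i,d=camera(n); np.savez(n+'.npz',i=i,d=d); cv2.imwrite(f'pics/{n}0.png',i)
    R=cv2.Rodrigues(np.array(c['rvec']))[0]; print(n,c['fx'],-R.T@np.array(c['tvec']).ravel())
s=env.get_state();print(s['time'],s['orientation'],s['tcp_pos'])
E
```

```text
scene 350.1868928046094 [ 1.14886422 -0.07657828  0.62201818]
top 475.9689558350672 [ 0.46356117 -0.00603029  1.32951434]
0.1 [-7.92403868e-04  9.83138039e-01  1.82863118e-01 -2.21546204e-04] [ 0.24252951 -0.62949895  0.30300471]
```

View pics/scene0.png

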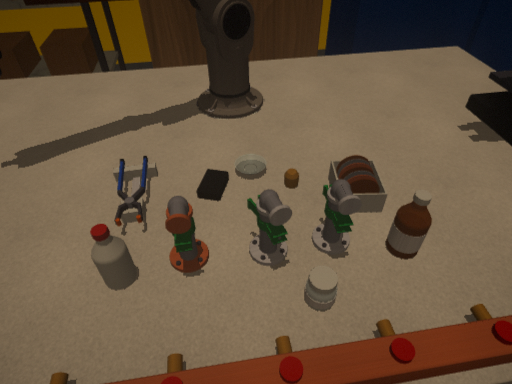

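View pics/top0.png

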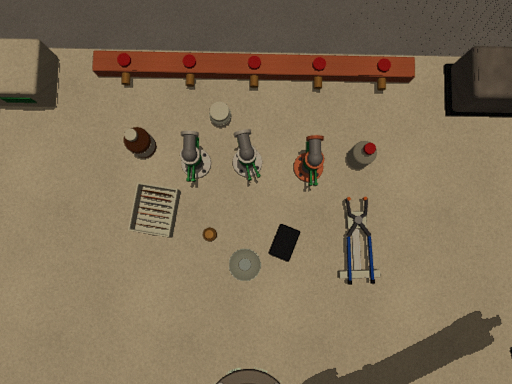

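The scene view shows the pliers at (130,195) and three pipes at (185,235), (268,225) and (335,215). In the top view the pliers' pivot is near (358,220), with the jaws at (348,199) and (365,198). The clips are near (192,172), (248,170) and (310,175). Next I'll enlarge the clips and measure them.

```bash
python3 - <<'E'
from h import *
f=np.load('top.npz'); i,d=f['i'],f['d']; c=calibration('top'); W=pts(d,c)
hsv=cv2.cvtColor(i,cv2.COLOR_BGR2HSV)
a=cv2.resize(i[120:200,170:340],None,fx=4.5,fy=4.5,interpolation=cv2.INTER_CUBIC)
cv2.imwrite('pics/clips.png',cv2.convertScaleAbs(a,alpha=1.6))
def comp(m,name,minA=4):
    n,l,s,ce=cv2.connectedComponentsWithStats(m.astype(np.uint8))
    for k in range(1,n):
        if s[k,4]>=minA:
            w=W[l==k]; print(name,ce[k].round(1),s[k,4],np.nanmedian(w,0).round(3),np.nanmin(w,0).round(3),np.nanmax(w,0).round(3))
reg=np.zeros(d.shape,bool); reg[185:295,330:390]=1
H,S,V=[hsv[...,k] for k in range(3)]
comp(reg&(H>100)&(H<130)&(S>150),'blue')
comp(reg&(H<14)&(S>150)&(V>70),'orange')
comp((H>50)&(H<85)&(S>120)&(np.arange(384)[:,None]>120)&(np.arange(384)[:,None]<200)&(np.arange(512)>150)&(np.arange(512)<340),'green',3)
# pipes: high points
comp((W[...,2]>0.14)&(W[...,0]>.5)&(W[...,0]<.85),'high',10)
print('rest/pivot z',W[218:223,358,2],ray(c,358,220,.05))
f=np.load('scene.npz'); i=f['i']
E
```

```text
blue [348.9 259. ] 114 [ 0.412 -0.263  0.049] [ 0.358 -0.266  0.043] [ 0.472 -0.257  0.055]
blue [370.5 258. ] 125 [ 0.415 -0.32   0.049] [ 0.362 -0.328  0.041] [ 0.476 -0.314  0.056]
orange [348.5 198.4] 11 [ 0.576 -0.261  0.05 ] [ 0.571 -0.266  0.046] [ 0.579 -0.258  0.053]
orange [365. 198.] 9 [ 0.578 -0.307  0.049] [ 0.575 -0.31   0.046] [ 0.581 -0.304  0.052]
green [197.  141.9] 28 [0.712 0.145 0.11 ] [0.697 0.144 0.088] [0.725 0.147 0.115]
green [307.3 146.2] 21 [ 0.705 -0.142  0.111] [ 0.694 -0.145  0.091] [ 0.717 -0.139  0.115]
green [192.5 170.2] 112 [0.636 0.153 0.11 ] [0.61  0.135 0.09 ] [0.676 0.167 0.117]
green [250.6 169.3] 80 [0.643 0.007 0.112] [ 0.615 -0.018  0.013] [0.67  0.031 0.137]
green [311.3 174.2] 97 [ 0.634 -0.153  0.112] [ 0.606 -0.179  0.011] [ 0.666 -0.132  0.134]
high [491.3  94.7] 439 [ 0.837 -0.605  0.161] [ 0.827 -0.662  0.14 ] [ 0.85  -0.558  0.171]
high [130.4 134.7] 137 [0.715 0.305 0.16 ] [0.701 0.29  0.14 ] [0.73  0.321 0.165]
high [244.8 146.6] 506 [0.687 0.019 0.17 ] [ 0.652 -0.009  0.14 ] [0.732 0.046 0.185]
high [189.1 147.5] 514 [0.682 0.156 0.17 ] [0.647 0.134 0.14 ] [0.725 0.182 0.186]
high [314.1 151.9] 506 [ 0.676 -0.152  0.17 ] [ 0.642 -0.179  0.14 ] [ 0.72  -0.131  0.186]
high [369.3 148.2] 113 [ 0.695 -0.295  0.149] [ 0.682 -0.31   0.141] [ 0.708 -0.281  0.156]
rest/pivot z [0.05430559 0.04824794 0.05089164 0.05440019 0.05727141] [ 0.51778629 -0.287232    0.05      ]
```

View pics/clips.png

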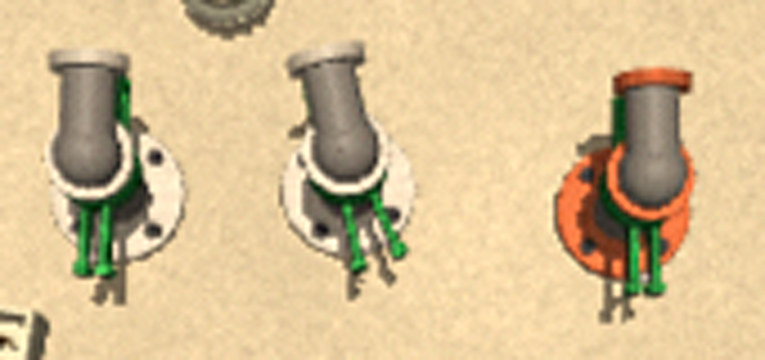

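In the crop, the middle pipe's clip has its ears clearly apart, with tips at about (357,268) and (402,252). The other two pairs are nearly parallel and close, so the middle clip is the open one. It is swung toward −y. I'll look at it from close by with the wrist camera, then go above the pliers.

```bash
python3 - <<'E'
from h import *
env.reach([0.50,-0.03,0.30],qdown(-np.pi/2))
i,d=camera('wrist');c=calibration('wrist');np.savez('w1.npz',i=i,d=d,**{k:np.array(v) for k,v in c.items()})
R=cv2.Rodrigues(np.array(c['rvec']))[0];print(-R.T@np.array(c['tvec']).ravel(),R[2],c['fx'])
env.reach([0.422,-0.291,0.22],qdown(-np.pi/2+.046))
i2,d2=camera('wrist');c=calibration('wrist');np.savez('w2.npz',i=i2,d=d2,**{k:np.array(v) for k,v in c.items()})
cv2.imwrite('pics/w12.png',cv2.convertScaleAbs(cv2.resize(np.hstack([i,i2]),(800,300),interpolation=cv2.INTER_AREA),alpha=1.4))
print(env.get_state()['time'],env.get_state()['qpos'])
E
```

```text
[ 0.58395462 -0.03236098  0.370202  ] [-3.24223092e-01  9.67969692e-05 -9.45980643e-01] 327.5815479774391
3.625 [ 0.67418102  0.32674473 -0.23372133  2.00744694  0.10102442  0.81713611
 -1.13895547]
```

View pics/w12.png

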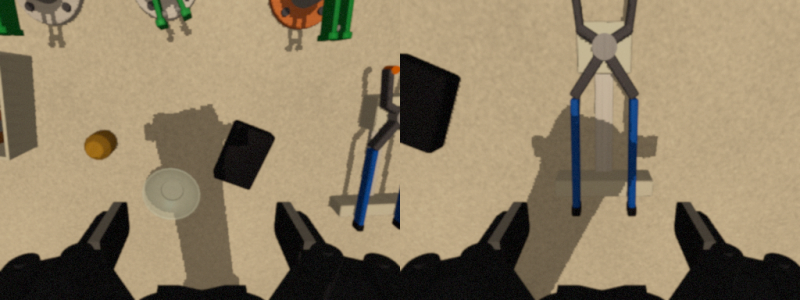

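The left half, over the pipes, shows the open clip's ear tips at about (160–188, 20–35), at the picture's edge. In the right half, the pliers lie straight between the open fingers, with the pivot at (603,47) and the handles at x 575 and 632. Now I'll measure the pliers and grasp.

```bash
cat > m.py <<'E'
from h import *
def load(f):
    z=np.load(f); return z['i'],z['d'],{k:z[k] for k in('fx','fy','cx','cy','rvec','tvec')}
def rayn(c,m,z):
    vv,uu=np.nonzero(m); return np.array([ray(c,u,v,z) for u,v in zip(uu,vv)])
E
python3 - <<'E'
from m import *
i,d,c=load('w2.npz'); H,S,V=cv2.split(cv2.cvtColor(i,cv2.COLOR_BGR2HSV)); W=pts(d,c)
m=(H>100)&(H<130)&(S>140)&(V>40)
n,l,s,ce=cv2.connectedComponentsWithStats(m.astype(np.uint8))
for k in range(1,n):
    if s[k,4]>100:
        mm=(l==k)&(W[...,2]>.044); P=rayn(c,mm,.05); print(s[k],np.nanmedian(W[l==k],0).round(4),P.min(0).round(4),P.max(0).round(4))
        p=np.polyfit(P[:,0],P[:,1],1); print('slope',p[0],'y at .422',np.polyval(p,.422))
g=cv2.cvtColor(i,cv2.COLOR_BGR2GRAY)
print('pivot px',ray(c,203/400*512,47/300*384,.052))
m=(S<60)&(V>80); m[:, :225]=0; m[:,290:]=0; m[110:]=0
# jaws in w1? clip green
i,d,c=load('w1.npz'); H,S,V=cv2.split(cv2.cvtColor(i,cv2.COLOR_BGR2HSV)); W=pts(d,c)
m=(H>50)&(H<85)&(S>100); n,l,s,ce=cv2.connectedComponentsWithStats(m.astype(np.uint8))
for k in range(1,n):
    if s[k,4]>60: print(s[k],np.nanmedian(W[l==k],0).round(3),np.nanmin(W[l==k],0).round(3),np.nanmax(W[l==k],0).round(3))
E
```

```text
[ 219  126   12  140 1281] [ 0.424  -0.265   0.0501] [ 0.3603 -0.2696  0.05  ] [ 0.4756 -0.2602  0.05  ]
slope 0.02962295724423986 y at .422 -0.2649596216485434
[ 292  126   12  141 1325] [ 0.4265 -0.3215  0.0501] [ 0.3623 -0.3292  0.05  ] [ 0.4782 -0.3146  0.05  ]
slope 0.06794479617286561 y at .422 -0.3216571758099621
pivot px [ 0.52095425 -0.28762065  0.052     ]
[   0    0   30   45 1005] [0.624 0.149 0.102] [0.611 0.146 0.088] [0.642 0.161 0.115]
[195   0  20  37 373] [0.625 0.006 0.113] [0.616 0.    0.091] [0.641 0.011 0.115]
[226   0  19  26 238] [ 0.629 -0.017  0.113] [ 0.624 -0.022  0.093] [ 0.637 -0.011  0.115]
[ 407    0   46   52 1857] [ 0.623 -0.154  0.11 ] [ 0.605 -0.17   0.09 ] [ 0.641 -0.148  0.116]
```

```bash
python3 - <<'E'
from h import *
q=qdown(-np.pi/2+.0488)
env.movel([0.427,-0.2930,0.22],rot=q)
env.movel([0.427,-0.2930,0.093],velocity=.1)
print(env.get_state()['force'])
env.grip(0.063,20)
s=env.get_state();print(s['opening'],s['gripper_force'],s['force'],s['tcp_pos'],s['time'])
env.movel([0.427,-0.2930,0.20],velocity=.08)
s=env.get_state();print(s['opening'],s['gripper_force'],s['force'])
i,d=camera('wrist');c=calibration('wrist');np.savez('w3.npz',i=i,d=d,**{k:np.array(v) for k,v in c.items()})
env.reach([0.46,-0.06,0.25],qdown(-np.pi/2+.35))
s=env.get_state();print(s['opening'],s['gripper_force'],s['force'],s['time'])
i2,d2=camera('wrist');c=calibration('wrist');np.savez('w4.npz',i=i2,d=d2,**{k:np.array(v) for k,v in c.items()})
cv2.imwrite('pics/w34.png',cv2.convertScaleAbs(cv2.resize(np.hstack([i,i2]),(800,300),interpolation=cv2.INTER_AREA),alpha=1.4))
E
```

```text
[0.69580907 0.10324207 0.32230088]
0.063618361944223 9.757384210824966 [-0.88961612  0.52488077  5.89490447] [ 0.42727815 -0.29320714  0.09384725] 5.65
0.06339551698439598 7.1681197732687 [-0.51973249  0.01033551 -2.80064728]
0.06288330948937534 7.162912040948868 [ 0.38675813 -0.82002853 -3.49459923] 8.1417
```

View pics/w34.png

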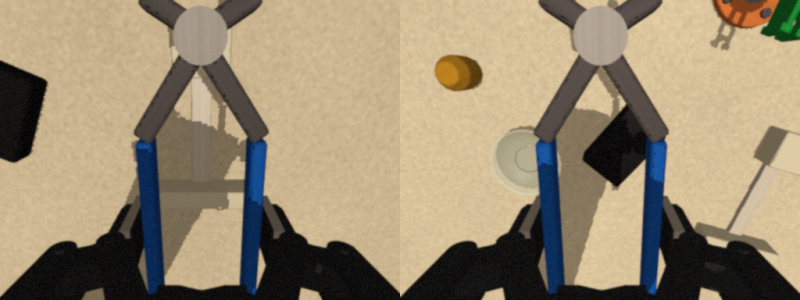

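The pliers hang symmetrically in the fingers in both halves, with the pivot at (200,35) and (600,35). The jaws are out of view above. Next I'll compute the clip axis and the pivot in the tool frame.

```bash
python3 - <<'E'
from m import *
i,d,c=load('w1.npz'); H,S,V=cv2.split(cv2.cvtColor(i,cv2.COLOR_BGR2HSV)); W=pts(d,c)
m=(H>50)&(H<85)&(S>100); n,l,s,ce=cv2.connectedComponentsWithStats(m.astype(np.uint8))
for k in range(1,n):
    if 60<s[k,4]<500:
        mm=(l==k)&(W[...,2]>.108); P=rayn(c,mm,.113)[:,:2]; print(mm.sum(),P.min(0),P.max(0))
        vx,vy,x0,y0=cv2.fitLine(P.astype(np.float32),cv2.DIST_HUBER,0,.01,.01).ravel(); t=(P-[x0,y0])@[vx,vy]; o=(P-[x0,y0])@[-vy,vx]
        print('dir',np.degrees(np.arctan2(vy/vx,1)),'ends',[x0+vx*t.min(),y0+vy*t.min()],[x0+vx*t.max(),y0+vy*t.max()],'width',np.ptp(o))
f=np.load('top.npz');ct=calibration('top');it,dt=f['i'],f['d'];Wt=pts(dt,ct)
# flange on bench: bright low-saturation region around middle pipe
r=slice(140,185),slice(225,270); h=cv2.cvtColor(it,cv2.COLOR_BGR2HSV)
# pipe collar & pipe top: circle fit for height bands
for lo,hi in((.108,.118),(.118,.135),(.135,.15),(.16,.175),(.175,.19)):
    w=Wt[r][(Wt[r][...,2]>lo)&(Wt[r][...,2]<hi)]; 
    if len(w): print(lo,len(w),np.median(w,0).round(3),w.min(0).round(3),w.max(0).round(3))
for f in('w3.npz','w4.npz'):
    i,d,c=load(f);W=pts(d,c);H,S,V=cv2.split(cv2.cvtColor(i,cv2.COLOR_BGR2HSV))
    g=cv2.GaussianBlur(cv2.cvtColor(i,cv2.COLOR_BGR2GRAY),(5,5),1)
    cir=cv2.HoughCircles(g,cv2.HOUGH_GRADIENT,1,100,param1=60,param2=15,minRadius=28,maxRadius=46)
    cir=[x for x in cir[0] if abs(x[0]-256)<40 and x[1]<90]; u,v,_=cir[0]; z=np.nanmedian(W[int(v)-8:int(v)+8,int(u)-8:int(u)+8,2])
    print(f,cir,'pivot',ray(c,u,v,z))
    b=(H>100)&(H<130)&(S>140)&(V>40);w=W[b]; print('handle plane slope z/x',np.polyfit(w[:,0],w[:,2],1), np.median(w[:,2]))
E
```

```text
294 [ 6.15959839e-01 -1.00432055e-04] [0.63721966 0.01089327]
dir 14.060035 ends [np.float64(0.6165169268114371), np.float64(0.0035278746657879936)] [np.float64(0.6376964609444851), np.float64(0.008832103451403627)] width 0.008434696929740134
203 [ 0.62355427 -0.02222682] [ 0.637172   -0.01065378]
dir 30.432846 ends [np.float64(0.6246781373539059), np.float64(-0.01985206015427968)] [np.float64(0.6379837036853315), np.float64(-0.012035474114894338)] width 0.008642935107634074
0.108 81 [0.641 0.007 0.113] [ 0.615 -0.018  0.108] [0.718 0.041 0.117]
0.118 2 [0.642 0.004 0.126] [ 0.631 -0.013  0.118] [0.654 0.021 0.133]
0.135 99 [0.665 0.013 0.145] [ 0.652 -0.009  0.137] [0.698 0.039 0.149]
0.16 203 [0.68  0.018 0.171] [ 0.659 -0.002  0.16 ] [0.706 0.036 0.175]
0.175 44 [0.684 0.018 0.177] [0.666 0.008 0.175] [0.704 0.028 0.179]
w3.npz [array([250.5,  44.5,  40.8], dtype=float32)] pivot [ 0.52126482 -0.28728581  0.1573826 ]
 ** On entry to DLASCL parameter number  4 had an illegal value
 ** On entry to DLASCL parameter number  4 had an illegal value
 ** On entry to DLASCL parameter number  4 had an illegal value
 ** On entry to DLASCL parameter number  4 had an illegal value
 ** On entry to DLASCL parameter number  5 had an illegal value
 ** On entry to DLASCL parameter number  4 had an illegal valueTraceback (most recent call last):
  File "<stdin>", line 22, in <module>
    c, resids, rank, s = lstsq(lhs, rhs, rcond)
                         ~~~~~^^^^^^^^^^^^^^^^^
    x, resids, rank, s = _umath_linalg.lstsq(a, b, rcond,
                         ~~~~~~~~~~~~~~~~~~~^^^^^^^^^^^^^
                                             signature=signature)
                                             ^^^^^^^^^^^^^^^^^^^^
    raise LinAlgError("SVD did not converge in Linear Least Squares")
numpy.linalg.LinAlgError: SVD did not converge in Linear Least Squares
```

```bash
python3 - <<'E'
from m import *
i,d,c=load('w4.npz');W=pts(d,c);H,S,V=cv2.split(cv2.cvtColor(i,cv2.COLOR_BGR2HSV))
g=cv2.GaussianBlur(cv2.cvtColor(i,cv2.COLOR_BGR2GRAY),(5,5),1)
z=np.nanmedian(W[36:52,248:264,2]); print('pivot top z',z,ray(c,256,45,z),'handle z front/rear',[np.nanmedian(W[r,:,2][((H>100)&(H<130)&(S>140)&(V>40))[r]]) for r in(slice(185,205),slice(260,290),slice(330,350))])
a=.39; u=np.array([np.cos(a),np.sin(a)]); A=np.array([.677,.0153]); q=qdown(-np.pi/2+a)
P=A-.248*u
env.movel([*P,.25],rot=q,velocity=.12)
env.movel([*P,.152],velocity=.08)
s=env.get_state();print(s['opening'],s['gripper_force'],s['force'],s['time'],s['tcp_pos'])
i,d=camera('top');np.savez('t5.npz',i=i,d=d);i2,d2=camera('scene');np.savez('s5.npz',i=i2,d=d2)
x=cv2.resize(i[130:240,200:320],(436,400),interpolation=cv2.INTER_CUBIC); y=cv2.resize(i2[150:270,210:330],(400,400),interpolation=cv2.INTER_CUBIC)[:, :364]
cv2.imwrite('pics/t5.png',cv2.convertScaleAbs(np.hstack([x,y]),alpha=1.6))
E
```

```text
pivot top z 0.20760939377536428 [ 0.54851739 -0.03097821  0.20760939] handle z front/rear [np.float64(0.2052863377470507), np.float64(0.20540912064332445), np.float64(0.20554527137729217)]
0.06318587203078765 7.156637459993362 [ 0.42252906 -0.05326681 -2.80282162] 9.9083 [ 0.44798027 -0.07902844  0.15244427]
```

View pics/t5.png

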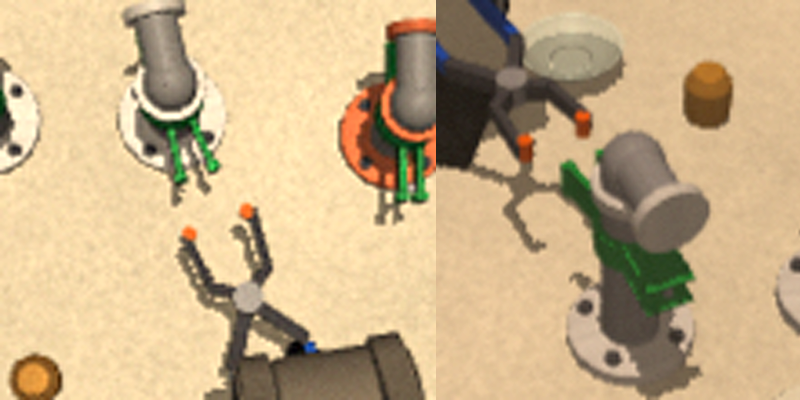

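The open jaws at (190,234) and (247,210) face the ear tips at (180,180) and (213,166). I'll check the alignment numerically at the same heights.

```bash
python3 - <<'E'
from m import *
c=calibration('top');f=np.load('t5.npz');i,d=f['i'],f['d'];H,S,V=cv2.split(cv2.cvtColor(i,cv2.COLOR_BGR2HSV));W=pts(d,c)
A=np.array([.677,.0153]);a=.39;u=np.array([np.cos(a),np.sin(a)]);n_=np.array([-u[1],u[0]])
R=np.zeros(d.shape,bool);R[165:205,235:290]=1
def comps(m,z,mn):
    n,l,s,ce=cv2.connectedComponentsWithStats(m.astype(np.uint8))
    for k in range(1,n):
        if s[k,4]>=mn:
            p=rayn(c,l==k,z)[:,:2]; q=p.mean(0)-A; t=p-A
            print(s[k,4],ce[k].round(1),p.mean(0).round(4),'along',(q@u).round(4),'lat',(q@n_).round(4),'along rng',(t@u).min().round(4),(t@u).max().round(4),'z',np.nanmedian(W[l==k][:,2]).round(3))
comps(R&(H<14)&(S>150)&(V>60),.108,4)
R[:]=0;R[168:185,240:265]=1
comps(R&(H>50)&(H<85)&(S>120)&(W[...,2]>.1),.113,4)
E
```

```text
13 [267.6 187.6] [ 0.5945 -0.041 ] along -0.0977 lat -0.0208 along rng -0.1023 -0.0932 z 0.108
12 [251.6 193.8] [0.5779 0.    ] along -0.0975 lat 0.0236 along rng -0.1018 -0.0927 z 0.109
24 [248.3 174.4] [0.6274 0.0093] along -0.0482 lat 0.0134 along rng -0.0609 -0.0314 z 0.114
19 [256.8 172.5] [ 0.6328 -0.0124] along -0.0514 lat -0.0088 along rng -0.0621 -0.038 z 0.114
```

```bash
python3 - <<'E'
from m import *
a=.39;u=np.array([np.cos(a),np.sin(a)]);n_=np.array([-u[1],u[0]])
s=env.get_state();p=s['tcp_pos'];P=p[:2]+.048*u+.0006*n_
print('stopped',env.movel([*P,.152],velocity=.04,stop_force=6))
s=env.get_state();print(s['force'],s['tcp_pos'],s['opening'],s['time'])
i,d=camera('top');np.savez('t6.npz',i=i,d=d);i2,_=camera('scene')
A=np.array([.677,.0153]);c=calibration('top');H,S,V=cv2.split(cv2.cvtColor(i,cv2.COLOR_BGR2HSV));W=pts(d,c)
R=np.zeros(d.shape,bool);R[160:190,235:270]=1
for m,z in((R&(H<14)&(S>150)&(V>60),.108),(R&(H>50)&(H<85)&(S>120)&(W[...,2]>.1),.113)):
    n,l,st,ce=cv2.connectedComponentsWithStats(m.astype(np.uint8))
    for k in range(1,n):
        if st[k,4]>3:
            t=rayn(c,l==k,z)[:,:2]-A; print(st[k,4],'along',(t@u).mean().round(4),'lat',(t@n_).mean().round(4))
x=cv2.resize(i[145:215,220:297],(440,400),interpolation=cv2.INTER_CUBIC); y=cv2.resize(i2[160:250,225:306],(360,400),interpolation=cv2.INTER_CUBIC)
cv2.imwrite('pics/t6.png',cv2.convertScaleAbs(np.hstack([x,y]),alpha=1.6))
E
```

```text
stopped False
[-1.29845021  0.52642172 -2.62666275] [ 0.49182594 -0.06036339  0.15195904] 0.06321738990424974 11.3667
12 along -0.0499 lat -0.0192
12 along -0.0499 lat 0.0242
76 along -0.0384 lat 0.0032
```

View pics/t6.png

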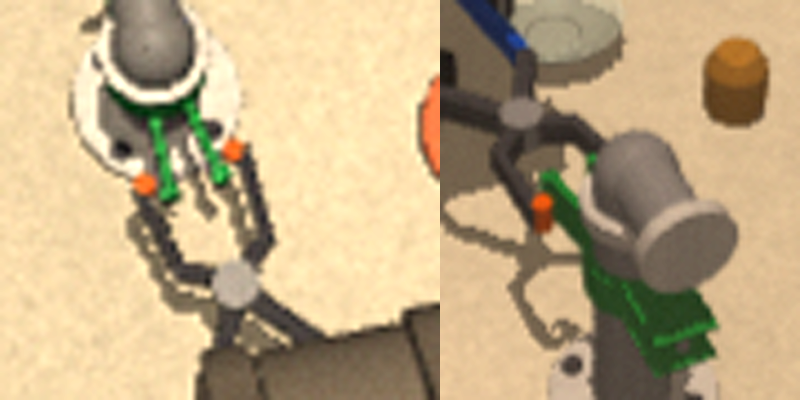

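The orange pads at (146,184) and (234,150) straddle both ears, clear of them, about 50 mm from the pipe axis. Now I'll squeeze in small steps and watch the force.

```bash
python3 - <<'E'
from m import *
s=env.get_state();p=s['tcp_pos'].copy() if hasattr(s['tcp_pos'],'copy') else np.array(s['tcp_pos'])
p=np.array(p);z0=.152;peak=0
dep=lambda o:.057*np.cos(np.arcsin(-.105+o/2/.057))
o=.063;cmds=[.060,.057,.054,.052,.050]+list(np.arange(.049,.0345,-.001))
for o in cmds:
    env.grip(o,20)
    env.movel([p[0],p[1],z0+dep(o)-dep(.063)],velocity=.03)
    s=env.get_state();F=s['gripper_force'];jf=(F-7-3*(.066-s['opening'])/.032)*95/60
    print(round(o,4),round(s['opening'],4),round(F,2),'jaw',round(jf,2),np.round(s['force'],1),round(s['time'],2))
    peak=max(peak,jf)
    if jf>22 or (peak>3 and o<.043 and jf<1.0): break
i,d=camera('top');np.savez('t7.npz',i=i,d=d);i2,_=camera('scene')
x=cv2.resize(i[145:215,220:297],(440,400),interpolation=cv2.INTER_CUBIC); y=cv2.resize(i2[160:250,225:306],(360,400),interpolation=cv2.INTER_CUBIC)
cv2.imwrite('pics/t7.png',cv2.convertScaleAbs(np.hstack([x,y]),alpha=1.6))
E
```

```text
0.06 0.0601 8.36 jaw 1.27 [ 0.6  0.5 -1.9] 11.93
0.057 0.0568 8.81 jaw 1.5 [ 0.   0.5 -2.7] 12.4
0.054 0.0543 9.16 jaw 1.67 [-0.6 -0.1 -2.5] 12.87
0.052 0.0522 9.47 jaw 1.86 [-0.2 -0.8 -3.1] 13.33
0.05 0.0504 16.28 jaw 12.37 [-0.9 -0.9 -2.3] 13.8
0.049 0.049 18.77 jaw 16.1 [-2.1 -1.7 -1.9] 14.27
0.048 0.0481 19.12 jaw 16.53 [-5.3 -1.7 -3. ] 14.73
0.047 0.0472 19.2 jaw 16.53 [-5.2 -2.6 -3.3] 15.2
0.046 0.0468 18.6 jaw 15.51 [-5.2 -1.7 -2.9] 15.67
0.045 0.0449 17.99 jaw 14.27 [-6.6 -1.6 -1.5] 16.13
0.044 0.0444 17.32 jaw 13.13 [-7.2 -1.5 -1.7] 16.6
0.043 0.0435 16.52 jaw 11.74 [-7.7 -2.1 -2.7] 17.07
0.042 0.0424 14.52 jaw 8.41 [-3.9 -0.6 -3. ] 17.53
0.041 0.0414 13.84 jaw 7.18 [-3.6  0.4 -2.8] 18.0
0.04 0.0404 12.04 jaw 4.18 [-1.1  0.6 -3.3] 18.47
0.039 0.0393 10.95 jaw 2.3 [-0.   1.3 -3.6] 18.93
0.038 0.0381 10.99 jaw 2.17 [ 0.5  1.  -3.7] 19.4
0.037 0.037 13.97 jaw 6.74 [ 0.   1.4 -2.6] 19.87
0.036 0.0366 18.63 jaw 14.06 [-0.1  0.4 -2.7] 20.33
0.035 0.0359 20.16 jaw 16.37 [-0.7  0.8 -2.4] 20.8
```

View pics/t7.png

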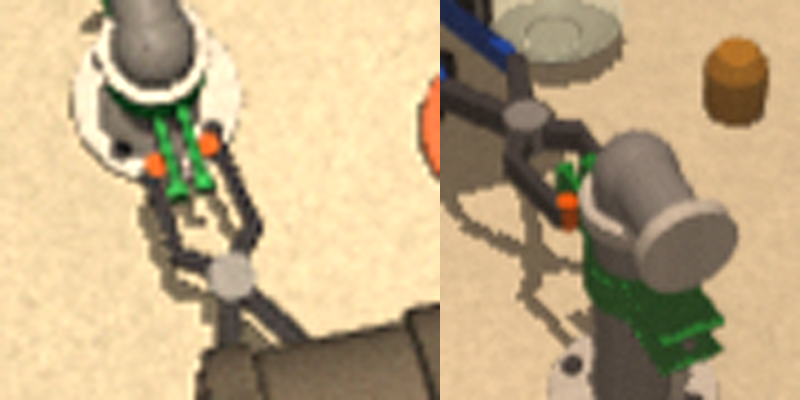

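The ears at (178,190) and (203,185) are now close together between the pads, and the force record shows the snap at an opening of about 39 mm. The jaw peak was about 17 N, under the 25 N limit. I'll open, back off, and re-measure the pliers in the hand.

```bash
python3 - <<'E'
from m import *
a=.39;u=np.array([np.cos(a),np.sin(a)])
p=np.array(env.get_state()['tcp_pos'])
dep=lambda o:.057*np.cos(np.arcsin(-.105+o/2/.057))
for o in(.039,.043,.047,.052,.057,.063):
    env.grip(o,20); env.movel([p[0],p[1],.152+dep(o)-dep(.063)],velocity=.03)
s=env.get_state();print(s['opening'],s['gripper_force'],s['force'],s['time'])
env.movel([*(p[:2]-.06*u),.152],velocity=.06)
env.movel([*(p[:2]-.06*u),.22],velocity=.1)
s=env.get_state();print(s['opening'],s['gripper_force'],s['force'],s['time'],s['tcp_pos'])
i,d=camera('top');np.savez('t8.npz',i=i,d=d)
env.reach([.427,-.293,.2],qdown(-np.pi/2+.0488))
s=env.get_state();print(s['time'],s['tcp_pos'],s['qpos'])
iw,dw=camera('wrist');c=calibration('wrist');np.savez('w8.npz',i=iw,d=dw,**{k:np.array(v) for k,v in c.items()})
it,dt=camera('top');np.savez('t9.npz',i=it,d=dt)
x=cv2.resize(i[135:215,175:335],(800,400),interpolation=cv2.INTER_CUBIC)
y=np.hstack([cv2.resize(iw,(267,200)),cv2.resize(it[180:300,310:430],(200,200)),np.zeros((200,333,3),np.uint8)])
cv2.imwrite('pics/t8.png',cv2.convertScaleAbs(np.vstack([x,y]),alpha=1.5))
# pliers in hand, both before (w3) and now
for f in('w3.npz','w8.npz'):
    i,d,c=load(f);W=pts(d,c);H,S,V=cv2.split(cv2.cvtColor(i,cv2.COLOR_BGR2HSV))
    g=cv2.GaussianBlur(cv2.cvtColor(i,cv2.COLOR_BGR2GRAY),(5,5),1)
    cir=cv2.HoughCircles(g,cv2.HOUGH_GRADIENT,1,100,param1=60,param2=15,minRadius=28,maxRadius=46)
    k=[x for x in cir[0] if abs(x[0]-256)<40 and x[1]<90][0];z=np.nanmedian(W[int(k[1])-8:int(k[1])+8,int(k[0])-8:int(k[0])+8,2])
    b=(H>100)&(H<130)&(S>140)&(V>40);b[:175]=0;b[300:]=0
    sl=[]
    for hh in(b&(np.arange(512)<256),b&(np.arange(512)>=256)):
        P=rayn(c,hh&(W[...,2]>.1),z-.001);sl.append(np.polyfit(P[:,0],P[:,1],1)[0])
    rr=[np.nanmedian(W[r,:,2][b[r]]) for r in(slice(180,200),slice(280,298))]
    print(f,k,'pivot',ray(c,k[0],k[1],z),'slopes',sl,np.mean(sl),'handle z',rr)
c=calibration('top')
for f in('t9.npz',):
    t=np.load(f);i,d=t['i'],t['d'];H,S,V=cv2.split(cv2.cvtColor(i,cv2.COLOR_BGR2HSV));m=(H<14)&(S>150)&(V>60);m[:180]=0;m[215:]=0;m[:,320:][:,80:]=0;m[:,:320]=0
    n,l,st,ce=cv2.connectedComponentsWithStats(m.astype(np.uint8))
    for k in range(1,n):
        if st[k,4]>3: print('jaw',rayn(c,l==k,.156).mean(0))
E
```

```text
0.06292985995131205 7.202305644750595 [-0.92287872 -0.68139232 -2.90057247] 23.7333
0.06323871124973535 7.204717174172401 [-0.1843326  -0.11210731 -2.94651138] 25.7167 [ 0.43593867 -0.08325915  0.21955465]
26.6167 [ 0.42685258 -0.29285554  0.19947878] [ 0.65917429  0.36334082 -0.21557084  2.01283341  0.10789738  0.77704593
 -1.14210025]
w3.npz [250.5  44.5  40.8] pivot [ 0.52126482 -0.28728581  0.1573826 ] slopes [np.float64(0.03937470208993689), np.float64(0.06546884990737716)] 0.05242177599865702 handle z [np.float64(0.15499555315575547), np.float64(0.1553933948922033)]
w8.npz [260.5  45.5  39.8] pivot [ 0.52166543 -0.28948565  0.15807948] slopes [np.float64(0.04127300067929575), np.float64(0.06551828517514399)] 0.05339564292721987 handle z [np.float64(0.15538780786330078), np.float64(0.1554036988143741)]
jaw [ 0.57612297 -0.2608354   0.156     ]
jaw [ 0.57754855 -0.30472498  0.156     ]
```

View pics/t8.png

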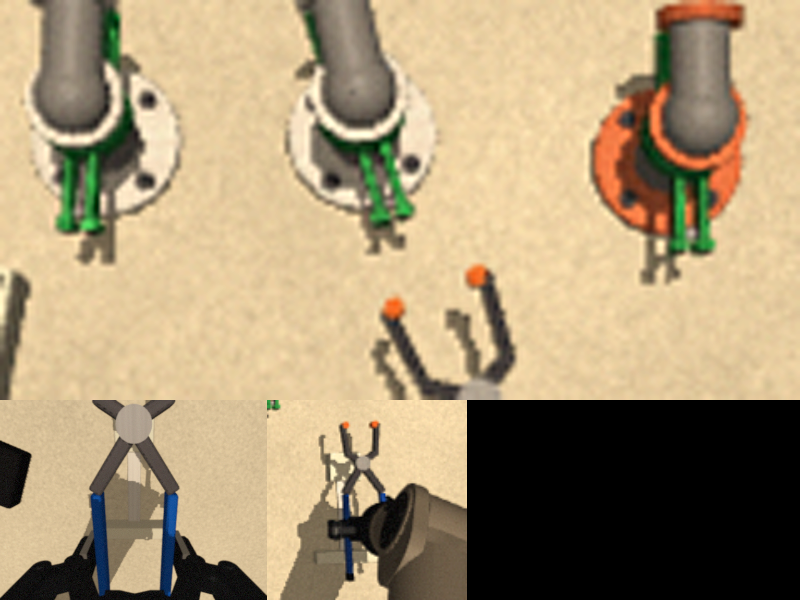

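The middle clip's ears stay together, like those of the other two, and the pliers sit in the hand as before, within 1–2 mm. I'll lay them back.

```bash
python3 - <<'E'
from m import *
env.movel([.427,-.293,.110],velocity=.08)
print(env.movel([.427,-.293,.0925],velocity=.02,stop_force=4))
s=env.get_state();print(s['tcp_pos'],s['force'],s['opening'],s['time'])
env.grip(.068,20);env.grip(.085,20);env.dwell(.3)
env.movel([.427,-.293,.22],velocity=.1)
i,d=camera('wrist');c=calibration('wrist');np.savez('wA.npz',i=i,d=d,**{k:np.array(v) for k,v in c.items()})
env.reach([.243,-.63,.304],qdown(-np.pi/2+.36))
it,dt=camera('top');ct=calibration('top');print(env.get_state()['time'])
cv2.imwrite('pics/fin.png',cv2.convertScaleAbs(np.hstack([cv2.resize(i,(400,300)),cv2.resize(it,(400,300))]),alpha=1.4))
for i,d,c in((i,d,c),load('w2.npz')):
    W=pts(d,c);H,S,V=cv2.split(cv2.cvtColor(i,cv2.COLOR_BGR2HSV));m=(H>100)&(H<130)&(S>140)&(V>40)&(W[...,2]>.044)
    n,l,st,ce=cv2.connectedComponentsWithStats(m.astype(np.uint8))
    for k in range(1,n):
        if st[k,4]>100: P=rayn(c,l==k,.05);f=np.polyfit(P[:,0],P[:,1],1);print(P.min(0),P.max(0),f[0],np.polyval(f,.422),np.nanmedian(W[l==k][:,2]))
E
```

```text
True
[ 0.42692303 -0.29290714  0.0937902 ] [ 0.12495212 -0.6454157   2.28130068] 0.06315347470881721 28.7417
32.5583
[ 0.3594417  -0.27102278  0.05      ] [ 0.47454708 -0.26041107  0.05      ] 0.03281593915008933 -0.2658691609132073 0.049959601654747124
[ 0.36144513 -0.330633    0.05      ] [ 0.47731259 -0.31555581  0.05      ] 0.07042068242862508 -0.3225531309743995 0.05001167844175645
[ 0.36034214 -0.26964757  0.05      ] [ 0.47556515 -0.26023476  0.05      ] 0.02962295724423986 -0.2649596216485434 0.05008751195616649
[ 0.362254   -0.32920374  0.05      ] [ 0.47822781 -0.3146488   0.05      ] 0.06794479617286561 -0.3216571758099621 0.05011233273997906
```

View pics/fin.png

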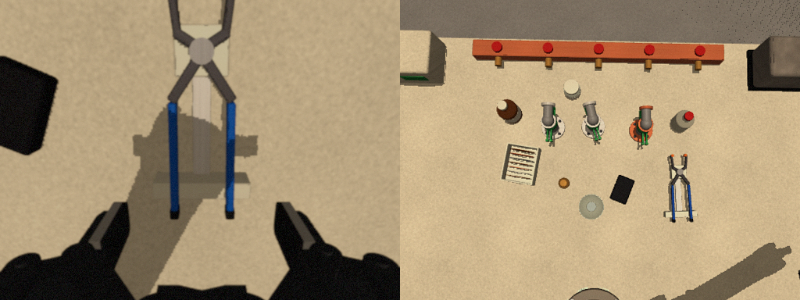

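The pliers lie on the rest within 1 mm of where they started (pivot at (202,50) in the left half). In the right half the bystanders look undisturbed and the arm is clear of everything.

```bash
python3 -c "
from h import *
print(job.job_done())"
```

```text
the job is handed in; nothing more can be done
None
```

The open clip (on the middle pipe) snapped shut at about 17 N per jaw and stayed shut, the pliers are back on their rest within 1 mm of where they lay, and the job is handed in at about 33 s of the 64 s allowed.

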